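Open the push-and-turn jug at the glassblower's bench

ROBOT

A 6-joint arm with a two-finger parallel gripper is mounted at the origin on the work surface. World frame = base frame: x ahead of the robot, y to its left, z up, the work surface at z = 0. Lengths are in m, angles in degrees, forces in N, time in s.
With the tool pointing down it reaches from about 0.35 to 0.875 m from the base axis. Payload 4.2 kg.
Tool frame: the origin (TCP) lies at the centre of the arm's flange, where the gripper is bolted on; the fingertips stand 182 mm ahead of it and the grasp point (between the pads) lies 164 mm ahead of it (r.nose_length is the distance from the TCP to the fingertips, in m); z points along the fingers, y is the line along which they close (so a half turn about z gives the same grasp; the last joint's range is limited). The gripper opens to 87 mm and grips with 3 to 60 N. Pads are 19 mm wide; open, the fingers measure 117 mm over their backs; the gripper's body (75 mm by 190 mm) begins 51 mm behind the grasp point.
Start: joints at [85.863, 22.042, 0.453, 0, -68.411, -14.817], TCP at [0.203, 0.591, 0.405] pointing down, gripper open.
Joint ranges: [-179.83, 179.83], [-69.29, 118.12], [-61.27, 80.66], [-181.25, 117.63], [-171.15, -9.14], [-177.46, 177.46]. Speed limits (degrees/s): [159.86, 159.86, 180, 180, 180, 180].

INTERFACE

Orientations are given as a 3x3 rotation matrix whose columns are the frame's x, y, z axes.
In Python, from station import r, vision gives the robot as it stands. The module is installed in compiled form; this text tells all that it offers.
- The arm moves only by the shell command python3 -m creep 'ROWS'. ROWS is JSON, a list of rows, each a list of 7 numbers: the opening, from -1 (shut) to 1 (fully open), then the shift along the tool's x, y, z in mm, then the turn, a rotation vector about the tool's x, y, z in degrees. A call has 1 to 8 rows; each row is the pose to reach, as a shift and turn from the pose commanded when the call began, along the tool's axes at that moment; what a row does not reach only later rows make up. A row lasts 1/12 s, in which the tool goes at most 41.7 mm and 7.16 degrees, less where a joint would pass 70% of its speed; a pose out of reach is approached as far as the arm can. A call with a gripper value outside its range is refused whole. The fingers move at their own pace and stop on an object; the grip force is fixed at half the most. Time passes only in rows, so rows that repeat a pose let the fingers close. It gives the time, the measured TCP pose, the force, the opening and the grip force at its end, in the units of the state.
- r.sense(): the state, without advancing time (a new reading comes with each control period).
- vision.capture(name): name is "scene" or "top" or "wrist"; returns (picture, depth): 480x640x3 uint8, red, green, blue; 480x640 float32, m along the optical axis (not along the pixel's ray), 0 where there is no reading.
- vision.camera_model(name): a dict with "vertical_fov" (degrees; the focal length in pixels is half the picture's height over the tangent of half this angle, whatever the lens; pixels are square), "cx", "cy" (the principal point, pixels), "extrinsics" (4x4, takes a point from camera to world coordinates); the wrist camera has in their place "mount" (4x4, takes a point from camera to tool coordinates, whose origin is the TCP and whose axes are the flange's). Camera axes: x right, y down, z forward; pixel columns grow to the right and rows downward; lengths in m; the calibration is good to about 2 mm. A picture is of the moment at which its call begins: read the wrist's pose just before it. camera_model takes no time and is no camera call.
- r.finish_job(): hands the job in; it is judged then, once.
Trained networks look in the newest picture that a camera, given by its name, has taken for a name from the list of things; names that differ only in an ending like _2 or _b are one class to them, and where a whole thing is asked for, a point or a joint stands for the part that bears it (a point fixed in the world has none). Each returns a list of dicts, best first, with "conf" (0 to 1); they miss things now and then, are a little off and sometimes report something else, mostly with a low value. They report only what shows in the picture. A call takes as long as a camera call. They do not tell look-alikes from the thing itself.
- vision.find_in(camera, thing): "uv" ([column, row] in pixels, amid what is visible of it).
- vision.cut_out(camera, thing): "region" (480x640 bool, what is visible of it) and "uv" ([column, row] in pixels, amid what is visible of it).
The state is a dict: "time_s": time; "joints": joint angles; "joint_velocities": joint speeds; "effort": joint torques, N m; "tcp_pos": TCP position; "ee_rot": TCP orientation; "wrist_force": force on the tool from outside, world axes, zero at the start; "moment": the same for the moment, N m; "gripper_width": opening from 0.0 (shut) to 1.0 (fully open); "gripper_force": force on a finger pad.
Only numpy, scipy, OpenCV 4.12 (cv2) and the standard library are available. Lean on these libraries where they do the work, as an engineer would, in place of code of your own. Each camera call takes 0.05 s, during which the arm holds its last target. There are 200 camera calls.

TASK

Open the squat jug that is held in the steel bench bracket: its black safety cap turns anticlockwise, and only while it is pressed firmly down to its bottom, which you must feel for; do not ram it or wrench it. Take the cap off and set it down, not dropped, the way up it came off, wholly on the larger, bare graphite pad and let go; leave the bottle, the two small jars, the cup and the paddle where they stand.

Things in the scene. Friction and masses are not known exactly. Their poses are not given: they have to be found in the camera images.
- jug: Squat white plastic jug, fixed in a steel bracket (120 x 120 x 6 mm plate, cup of radius 57 mm, 34 mm high); cannot move. Body radius 52 mm up to 72 mm height; the shoulder slopes to radius 44 mm at 88 mm, 22 mm at 100 mm, 18 mm at 106 mm height; the neck above has radius 19 mm. Origin: centre of the underside, on the bench; z up along the neck's axis.
- cap: Black fluted safety cap closed on the jug: 54 mm diameter, 36 mm tall, hollow (inner diameter 44 mm, 32 mm deep), about 40 g, a low rib across its flat top along its x axis. Origin: centre of its lower rim; z up. Closed, the rim is 124 mm above the bench, the top 160 mm. Two lugs inside sit in notches and stop it turning either way unless it is pressed down.
- cap_top (a point): Centre of the cap's flat top. Pressing: a spring lifts the cap with 5 N plus 0.5 N per mm. It turns once pressed 2.5 to 10 mm (hidden, differs from jug to jug) and bottoms out hard 2 mm deeper, at 4.5 to 12 mm. Press until the force exceeds the spring's (about 15 N in all) and stay so while turning. In the first 0.8 rad, over 32 N between cap and jug, pressing or twisting, is forcing it.
- cap_grip (a point): On the cap's axis, 28 mm above its rim, a height to grip its sides. Turning: pressed, it turns anticlockwise seen from above, 2.05 rad to a hard stop; from 1.6 rad on it can be lifted straight off, most freely near 1.8 rad. Let go sooner, it springs up, and near 0.65 to 0.9 rad it drops into a halfway notch where it is locked until pressed again. One grasp rarely turns far enough: regrip and press again.
- neck_top (a point): Centre of the jug's neck rim, 143 mm above the bench; a sprung seal disc of radius 10 mm stands 14 mm above it. The lifted cap is clear of the neck's lugs 15 mm above its closed height and clear of everything 35 mm above it.
- pad: Larger, bare dark graphite pad, a flat block 130 x 110 x 18 mm (x, y, z), fixed to the bench, nothing on it. Origin: centre of its underside; its top is 18 mm above the bench. (A smaller graphite pad, 100 x 80 x 18 mm, with the tweezers on it, lies nearer to the robot: not that one.)
- flask: Bystander: slim white plastic bottle, radius 36 mm, 152 mm high, with a small screw top (radius 21 mm); stands loose. Origin: centre of underside.
- frit: Bystander: small amber jar, radius 24 mm, 60 mm high. Origin: centre of underside.
- frit2: Bystander: small clear jar, radius 24 mm, 60 mm high. Origin: centre of underside.
- paddle: Bystander: graphite paddle lying down, 190 mm long along its x, at most 45 mm wide and 12 mm high.
- cup: Bystander: green glass cup, radius 40 mm, 75 mm high. Origin: centre of underside.
Not all that is in view belongs to the job. Several things have the shape of the cap; the one meant has the colours described above. What is shaped like the jug but blue is not meant.

How it is judged (in metres and radians):
On the way:
1. the cap is lifted clear off the jug's neck (z of cap in the frame of jug above 0.16 m and contact force between cap and jug below 0.1 N), for 0.1 s.
At the end, for the whole second after the job is handed in: The cap stands at rest on the larger bare graphite pad, rim down (top up), its whole rim within the pad's edges (centre within 38 mm along and 28 mm across of the pad's centre), released (x of cap in the frame of pad between -0.038 and 0.038 m and y of cap in the frame of pad between -0.028 and 0.028 m and z of cap in the frame of pad between 0.014 and 0.022 m and z of cap_top in the frame of pad above 0.05 m and linear speed of cap below 0.02 m/s); the robot touches nothing.
It fails at once if the cap is forced: pressed or twisted against the jug with more than 32 N while it is turned less than 0.8 rad from closed (contact force between cap and jug above 32 N and angle between the x axis of cap and the x axis of jug, either way round below 0.8 rad).
It fails at once if the cap is let go while away from the jug and its rim more than 15 mm above the pad's top (dropped) (contact force between cap and the fingers below 0.05 N and horizontal distance between cap and jug above 0.06 m and z of cap in the frame of pad above 0.033 m).
It fails at once if the bottle, a small jar, the cup or the paddle is moved more than 25 mm (distance of any of flask, frit, frit2, paddle, cup from where it was at the start of the episode above 0.025 m).
It also fails if it takes over 70 s, if anything falls off the work surface, if the arm or the gripper's body presses on something with over 40 N, if the wrist force passes 120 N, or if a joint passes its speed limit or range.

## Working session

There is one attempt and no reset: what is moved stays moved. The work goes in short steps, Python scripts to look and compute and a shell command to move; the robot and the scene stay as the last step left them, time stands still between calls to the robot, and variables do not carry over. Pictures are saved under pics/ and viewed, at most 10 in all, crops included, and the job is handed in when it is done.

```bash
mkdir -p pics
cat > h.py <<'E'
import numpy as np, cv2
from station import r, vision
def K(n):
    m=vision.camera_model(n); return 240/np.tan(np.radians(m['vertical_fov'])/2), m['cx'], m['cy'], m
def ext(n,s=None):
    m=vision.camera_model(n)
    if 'extrinsics' in m: return np.array(m['extrinsics'])
    s=s or r.sense(); T=np.eye(4); T[:3,:3]=s['ee_rot']; T[:3,3]=s['tcp_pos']; return T@np.array(m['mount'])
def cloud(n,depth,E):
    f,cx,cy,_=K(n); v,u=np.mgrid[:480,:640]
    P=np.stack([(u-cx)/f*depth,(v-cy)/f*depth,depth],-1)
    return P@E[:3,:3].T+E[:3,3]
def at_z(n,uv,z,E):
    f,cx,cy,_=K(n); d=E[:3,:3]@np.array([(uv[0]-cx)/f,(uv[1]-cy)/f,1]); return E[:3,3]+d*(z-E[2,3])/d[2]
def cap(n):
    s=r.sense(); E=ext(n,s); p,d=vision.capture(n); return p,d,E
def save(n,p): cv2.imwrite('pics/'+n,cv2.cvtColor(p,cv2.COLOR_RGB2BGR))
E
python3 - <<'E'
from h import *
ims=[]
for n in ['scene','top']:
    p,d,E=cap(n); C=cloud(n,d,E); save(n+'.png',p)
    np.savez('pics/%s.npz'%n,p=p,d=d,E=E)
    print(n,E.round(3).tolist(),(d==0).mean())
    for t in ['jug','cap','pad','flask','frit','cup','paddle']:
        for o in vision.find_in(n,t)[:4]:
            u,v=map(int,o['uv']); print(t,round(o['conf'],2),u,v,C[v,u].round(3), d[v,u].round(3))
s=r.sense();print(s)
E
```

```text
scene [[0.742, 0.535, -0.404, 0.998], [0.67, -0.586, 0.455, -0.523], [0.006, -0.608, -0.794, 0.957], [0.0, 0.0, 0.0, 1.0]] 0.003919270833333334
jug 0.71 254 304 [ 0.565 -0.225  0.083] 1.003
cap 0.91 246 271 [ 0.539 -0.212  0.158] 0.96
cap 0.8 214 268 [ 0.409 -0.205  0.033] 1.116
pad 0.7 326 255 [ 0.561 -0.006  0.019] 1.156
pad 0.31 279 355 [ 0.649 -0.246  0.006] 1.021
frit 0.88 319 338 [ 0.701 -0.185  0.06 ] 0.985
frit 0.81 420 236 [0.699 0.154 0.058] 1.142
cup 0.8 278 356 [ 0.65  -0.25   0.008] 1.017
paddle 0.7 367 305 [ 0.707 -0.038  0.007] 1.092
top [[-0.026, -0.991, 0.131, 0.435], [-1.0, 0.027, 0.005, -0.047], [-0.008, -0.131, -0.991, 1.314], [0.0, 0.0, 0.0, 1.0]] 0.003984375
jug 0.79 384 278 [ 0.508 -0.179  0.094] 1.218
jug 0.59 477 272 [ 0.515 -0.366  0.097] 1.215
jug 0.55 190 298 [0.478 0.208 0.113] 1.198
cap 0.97 395 268 [ 0.523 -0.194  0.157] 1.157
cap 0.73 215 200 [0.684 0.166 0.062] 1.275
pad 0.91 294 263 [0.55  0.005 0.013] 1.305
flask 0.75 190 294 [0.485 0.207 0.117] 1.195
frit 0.88 215 202 [0.679 0.166 0.063] 1.273
frit 0.77 375 193 [ 0.69  -0.171  0.06 ] 1.276
cup 0.94
[... 200 characters left out ...]
112562e+01, -1.48167810e+01]), 'joint_velocities': array([ 0.14377662,  0.03253316,  0.04868974, -0.0412666 ,  0.10718603,
       -0.10250224]), 'effort': array([ 3.93557557e-04, -3.90407753e+01,  1.87619054e+01,  4.22422305e+00,
        1.56118290e-02, -8.87756471e-06]), 'tcp_pos': array([0.20294936, 0.59109691, 0.40479436]), 'ee_rot': array([[ 9.45790007e-01, -3.24778790e-01, -8.51817484e-06],
       [-3.24778788e-01, -9.45790004e-01,  7.82312716e-05],
       [-3.34642623e-05, -7.12238324e-05, -9.99999997e-01]]), 'wrist_force': array([-0.00382223,  0.26013003,  0.29766234]), 'moment': array([-0.01517884, -0.01122343, -0.01459481]), 'gripper_force': 0.0, 'gripper_width': 1.0028593406557313}
```

View pics/scene.png

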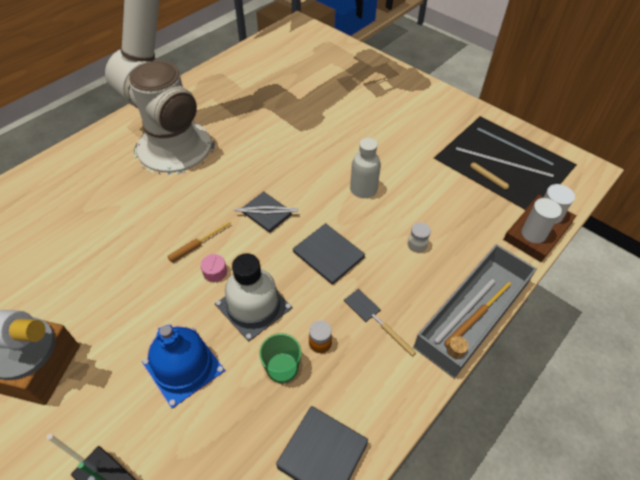

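View pics/top.png

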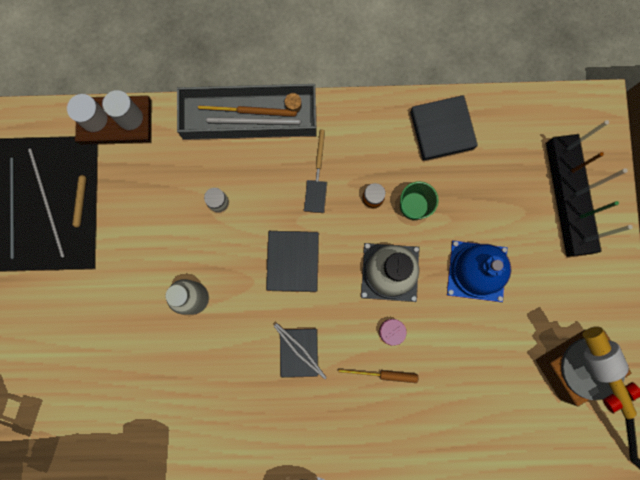

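Scene view: the black cap on the white jug is at (246,268). The pink cap on the bench (214,268) and the blue jug (180,350) are look-alikes. Of the pads, the bare one is at (329,253), the tweezers pad at (265,211), and an unknown dark block at (323,452). In the top view the cap is at (398,266), the pad (293,261), the tweezers pad (299,352), the dark block (444,128), the pink cap (393,332) and the blue jug (480,270). By the description I choose the black cap and a bare pad; its size still has to be measured.

Run:
```python
from h import *
for n,cu in [('scene',(246,264)),('top',(398,266))]:
    z=np.load('pics/%s.npz'%n); p,d,E=z['p'],z['d'],z['E']; C=cloud(n,d,E)
    black=(p.max(-1)<70)
    zone=np.zeros_like(black); zone[cu[1]-25:cu[1]+25,cu[0]-25:cu[0]+25]=1
    m=black&zone&(abs(C[...,2]-.158)<.008)
    P=C[m]; (x,y),(w,h),a=cv2.minAreaRect((P[:,:2]*1000).astype(np.float32))
    (cx,cy),rr=cv2.minEnclosingCircle((P[:,:2]*1000).astype(np.float32))
    print(n,'cap top',m.sum(),np.median(P,0).round(4),'rect',x,y,w,h,'circ',cx,cy,rr)
    for name,uv in [('pad',{'scene':(329,253),'top':(293,261)}[n]),('block',{'scene':(323,452),'top':(444,128)}[n])]:
        zc=np.median(C[uv[1]-5:uv[1]+6,uv[0]-5:uv[0]+6,2])
        ref=np.median(p[uv[1]-5:uv[1]+6,uv[0]-5:uv[0]+6].reshape(-1,3),0)
        mm=(np.abs(p.astype(int)-ref).max(-1)<28).astype(np.uint8)
        mm=cv2.morphologyEx(mm,cv2.MORPH_OPEN,np.ones((3,3)))
        k,l=cv2.connectedComponents(mm); mm=l==l[uv[1],uv[0]]
        v,u=np.nonzero(mm); Q=np.array([at_z(n,q,.018,E)[:2] for q in zip(u,v)])*1000
        print(n,name,'z',zc.round(4),ref,'n',mm.sum(),cv2.minAreaRect(Q.astype(np.float32)))
sc=np.load('pics/scene.npz')['p'][210:330,180:400]; tp=np.load('pics/top.npz')['p'][205:325,235:455]
save('crop.png',cv2.resize(np.vstack([sc,tp]),None,fx=2.4,fy=2.4,interpolation=cv2.INTER_CUBIC))
```

```text
scene cap top 540 [ 0.5316 -0.2054  0.1598] rect 529.2880249023438 -204.9702911376953 50.565887451171875 50.53007888793945 circ 527.8313598632812 -203.641845703125 27.444196701049805
scene pad z 0.0179 [85. 88. 91.] n 2094 ((557.3180541992188, 5.813152313232422), (107.3851089477539, 125.73222351074219), 86.88057708740234)Traceback (most recent call last):
  File "<stdin>", line 16, in <module>
  File "h.py", line 14, in at_z
    f,cx,cy,_=K(n); d=E[:3,:3]@np.array([(uv[0]-cx)/f,(uv[1]-cy)/f,1]); return E[:3,3]+d*(z-E[2,3])/d[2]
              ~^^^
  File "h.py", line 4, in K
    m=vision.camera_model(n); return 240/np.tan(np.radians(m['vertical_fov'])/2), m['cx'], m['cy'], m
ValueError: time passes only in moves, steps and waits
```

```bash
python3 - <<'E'
s=open('h.py').read()
s=s.replace("def K(n):","import functools\ncm=functools.cache(vision.camera_model)\ndef K(n):").replace("m=vision.camera_model(n)","m=cm(n)")
open('h.py','w').write(s)
E
python3 - <<'E'
from h import *
for n,cu in [('scene',(246,264)),('top',(398,266))]:
    z=np.load('pics/%s.npz'%n); p,d,E=z['p'],z['d'],z['E']; C=cloud(n,d,E)
    if n=='top':
        m=np.zeros((480,640),bool); m[240:290,373:423]=1; m&=(p.max(-1)<70)&(abs(C[...,2]-.158)<.008)
        P=C[m]; print(n,'cap top',m.sum(),np.median(P,0).round(4),cv2.minAreaRect((P[:,:2]*1000).astype(np.float32)),cv2.minEnclosingCircle((P[:,:2]*1000).astype(np.float32)))
    for name,uv in [('pad',{'scene':(329,253),'top':(293,261)}[n]),('block',{'scene':(323,452),'top':(444,128)}[n])]:
        w=(slice(uv[1]-5,uv[1]+6),slice(uv[0]-5,uv[0]+6)); ref=np.median(p[w].reshape(-1,3),0); zc=np.median(C[w][...,2])
        mm=(np.abs(p.astype(int)-ref).max(-1)<28).astype(np.uint8)
        mm=cv2.morphologyEx(mm,cv2.MORPH_OPEN,np.ones((3,3)))
        k,l=cv2.connectedComponents(mm); mm=l==l[uv[1],uv[0]]
        v,u=np.nonzero(mm); Q=np.array([at_z(n,q,zc,E)[:2] for q in zip(u,v)])*1000
        print(n,name,'z',zc.round(4),ref,'n',mm.sum(),cv2.minAreaRect(Q.astype(np.float32)))
sc=np.load('pics/scene.npz')['p'][210:330,180:400]; tp=np.load('pics/top.npz')['p'][205:325,235:455]
save('crop.png',cv2.resize(np.vstack([sc,tp]),None,fx=2.4,fy=2.4,interpolation=cv2.INTER_CUBIC))
m=cm('wrist'); print(m)
E
```

```text
scene pad z 0.0179 [85. 88. 91.] n 2094 ((557.2908325195312, 5.845798492431641), (107.3917465209961, 125.73998260498047), 86.88056945800781)
scene block z 0.0347 [93. 97. 99.] n 4242 ((841.5167236328125, -331.4051818847656), (117.98322296142578, 117.08238983154297), 11.523967742919922)
top cap top 617 [ 0.5259 -0.2003  0.1602] ((525.6165161132812, -200.6396026611328), (51.85651397705078, 51.857303619384766), 87.07559967041016) ((525.9390258789062, -200.9881134033203), 27.158836364746094)
top pad z 0.0182 [64. 66. 67.] n 3021 ((555.2847900390625, 8.750415802001953), (108.6272201538086, 129.1175079345703), 87.06311798095703)
top block z 0.0357 [59. 62. 63.] n 2807 ((838.9661254882812, -329.7225341796875), (117.69464111328125, 117.11927032470703), 11.343653678894043)
{'vertical_fov': 64.79717265406117, 'cx': 322.39260104406264, 'cy': 241.22794301569337, 'mount': array([[-2.72189517e-04, -9.56030367e-01, -2.93267564e-01,
         8.05908169e-02],
       [ 9.99999955e-01, -2.96733365e-04,  3.92017548e-05,
         6.66337730e-05],
       [-1.24500339e-04, -2.93267540e-01,  9.56030405e-01,
         2.06368116e-02],
       [ 0.00000000e+00,  0.00000000e+00,  0.00000000e+00,
         1.00000000e+00]])}
```

View pics/crop.png

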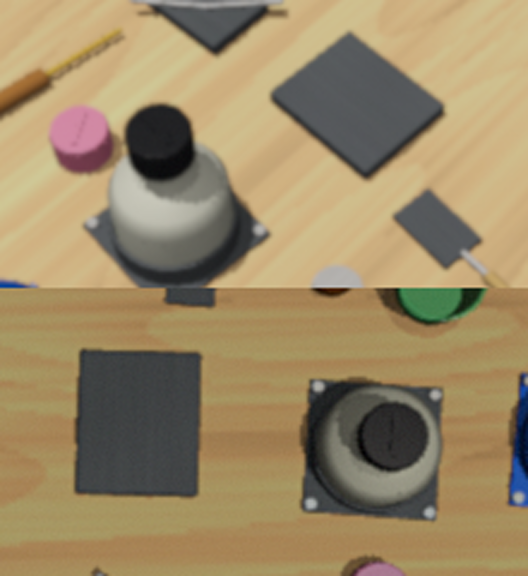

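The crop confirms a black cap with a faint rib on the white jug, at crop (160,140) and (393,435). The bare pad is at (357,105) and (140,423), measures 129x109 mm with its top at 18 mm, and lies at about (0.556, 0.007). The far block is 35 mm high and square, so it is not the pad. Moving above the cap now.

```bash
python3 -m creep '[[1,188,215,0,0,0,0],[1,188,215,0,0,0,0],[1,188,215,0,0,0,0],[1,188,215,0,0,0,0],[1,188,215,0,0,0,0],[1,188,215,0,0,0,0],[1,188,215,0,0,0,0],[1,188,215,0,0,0,0]]'
python3 -m creep '[[1,188,215,0,0,0,0],[1,188,215,0,0,0,0],[1,188,215,0,0,0,0],[1,188,215,0,0,0,0],[1,188,215,0,0,0,0],[1,188,215,0,0,0,0],[1,188,215,0,0,0,0],[1,188,215,0,0,0,0]]'
python3 -m creep '[[1,188,215,0,0,0,55],[1,188,215,0,0,0,55],[1,188,215,0,0,0,55],[1,188,215,0,0,0,55],[1,188,215,0,0,0,55],[1,188,215,0,0,0,55],[1,188,215,0,0,0,55],[1,188,215,0,0,0,55]]'
python3 -m creep '[[1,0,0,0,0,0,45],[1,0,0,0,0,0,45],[1,0,0,0,0,0,45],[1,0,0,0,0,0,45],[1,0,0,0,0,0,45],[1,0,0,0,0,0,45],[1,0,0,0,0,0,45],[1,0,0,0,0,0,45]]'
python3 -c "
from station import r
s=r.sense();print(s['joints'].round(1),s['tcp_pos'],s['ee_rot'].round(3).tolist())"
```

```text
time_s: 1.47
tcp_pos: [0.3116, 0.3217, 0.405]
ee_rot: [[0.944, -0.329, -0.001], [-0.329, -0.944, -0.001], [-0.0, 0.001, -1.0]]
wrist_force: [-0.4, -0.6, -0.2]
gripper_width: 0.996
gripper_force: 0.0
time_s: 2.13
tcp_pos: [0.4201, 0.0581, 0.4049]
ee_rot: [[0.943, -0.332, 0.0], [-0.332, -0.943, -0.001], [0.001, 0.001, -1.0]]
wrist_force: [-0.3, -0.4, 0.2]
gripper_width: 0.996
gripper_force: 0.0
time_s: 2.8
tcp_pos: [0.529, -0.2063, 0.4038]
ee_rot: [[0.266, -0.964, 0.0], [-0.964, -0.266, -0.001], [0.001, 0.0, -1.0]]
wrist_force: [1.7, 1.1, 0.6]
gripper_width: 0.996
gripper_force: 0.0
time_s: 3.47
tcp_pos: [0.5272, -0.2015, 0.4047]
ee_rot: [[-0.484, -0.875, 0.0], [-0.875, 0.484, 0.0], [-0.0, -0.0, -1.0]]
wrist_force: [-0.7, -0.4, -0.1]
gripper_width: 1.0
gripper_force: 0.0
[ -4.5  16.2  -8.2  -0.  -65.6 -24.5] [ 0.52723073 -0.20150881  0.40474138] [[-0.484, -0.875, 0.0], [-0.875, 0.484, 0.0], [-0.0, -0.0, -1.0]]
```

```bash
cat > wc.py <<'E'
from h import *
import sys
p,d,E=cap('wrist'); save(sys.argv[1],p); C=cloud('wrist',d,E)
o=vision.find_in('wrist','cap'); print([(x['conf'],x['uv']) for x in o])
m=(p.max(-1)<75)&(abs(C[...,2]-.160)<.006)&(np.hypot(C[...,0]-.527,C[...,1]+.202)<.05)
P=C[m]; print(m.sum(),np.median(P,0).round(4),cv2.minAreaRect((P[:,:2]*1000).astype(np.float32)),cv2.minEnclosingCircle((P[:,:2]*1000).astype(np.float32)))
v,u=np.nonzero(m); (cu,cv_),rr=cv2.minEnclosingCircle(np.c_[u,v].astype(np.float32)); print('px',cu,cv_,rr)
f,cx,cy,_=K('wrist'); print('ray', E[:3,3].tolist(), (E[:3,:3]@np.array([(cu-cx)/f,(cv_-cy)/f,1])).tolist())
s=r.sense(); print(s['tcp_pos'],s['wrist_force'])
E
python3 wc.py w1.png; python3 -m creep '[[1,0,40,0,0,0,0],[1,0,40,0,0,0,0],[1,0,40,0,0,0,0],[1,0,40,0,0,0,0]]' >/dev/null; python3 wc.py w2.png
```

```text
[(0.97, [324.3, 252.4]), (0.61, [446.0, 147.6])]
5374 [ 0.5246 -0.2033  0.1595] ((525.1588745117188, -202.0203857421875), (53.39625930786133, 53.552310943603516), 20.24503517150879) ((525.4306030273438, -201.4639434814453), 27.449886322021484)
px 324.599365234375 254.7066192626953 42.661163330078125
ray [0.48802770003949447, -0.2721627277767776, 0.3840947580641683] [0.15302252696969249, 0.28898788544953125, -0.9457136423251004]
[ 0.52714391 -0.2016564   0.40476022] [-0.36889652  0.71172892  0.42610646]
[(0.91, [405.3, 147.8])]
5349 [ 0.5241 -0.2029  0.1595] ((524.9840698242188, -201.93609619140625), (53.54219436645508, 53.031639099121094), 16.75091552734375) ((525.1862182617188, -201.39279174804688), 27.395648956298828)
px 262.9942626953125 255.85159301757812 43.02116775512695
ray [0.45300349923056726, -0.2532638082589893, 0.384783317676419] [0.29815084601883685, 0.21250076772068707, -0.9445162584198947]
[ 0.49259543 -0.18280422  0.40532807] [-0.06418264 -1.51393859 -0.176384  ]
```

View pics/w1.png

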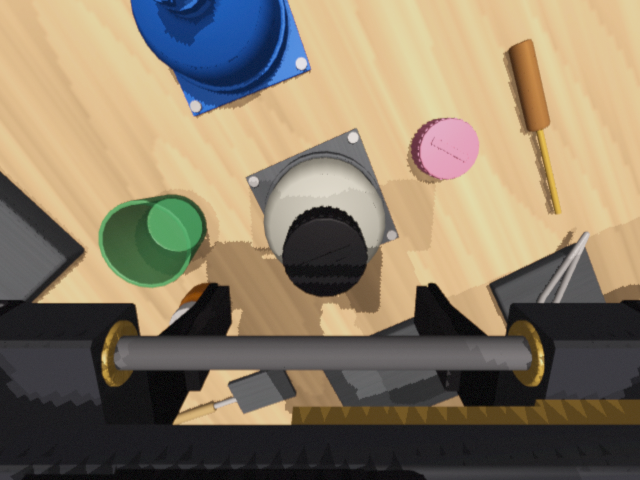

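The wrist view shows the black cap at (325,252) on the white jug, with the blue jug at (215,50) and the pink cap at (447,148). The fingers straddle the cap clear of everything. The rays from both wrist positions meet at (0.525,-0.202,0.160), which agrees with the text's height. Descending.

```bash
python3 -m creep '[[1,1.5,-38,0,0,0,0],[1,1.5,-38,0,0,0,0],[1,1.5,-38,30,0,0,0],[1,1.5,-38,60,0,0,0],[1,1.5,-38,90,0,0,0],[1,1.5,-38,90,0,0,0],[1,1.5,-38,90,0,0,0],[1,1.5,-38,90,0,0,0]]'
python3 -c "
from station import r
s=r.sense();print(s['joints'].round(1),s['tcp_pos'],s['wrist_force'],s['moment'])"
```

```text
time_s: 4.67
tcp_pos: [0.5257, -0.2028, 0.3164]
ee_rot: [[-0.484, -0.875, 0.003], [-0.875, 0.484, -0.001], [-0.0, -0.003, -1.0]]
wrist_force: [0.8, 0.0, 0.8]
gripper_width: 0.999
gripper_force: 0.0
[ -4.6  20.6 -15.5   0.1 -53.7 -24.4] [ 0.52568766 -0.20277487  0.31643693] [0.83946469 0.04451677 0.78071303] [ 0.08214917 -0.16928624  0.01695033]
```

```bash
python3 -m creep '[[0.3,0,0,0,0,0,0],[0.3,0,0,0,0,0,0],[0.26,0,0,0,0,0,0],[0.26,0,0,0,0,0,0]]';python3 -m creep '[[0.2,0,0,0,0,0,0],[0.2,0,0,0,0,0,0],[0.2,0,0,0,0,0,0],[0.2,0,0,0,0,0,0]]'
```

```text
time_s: 5.0
tcp_pos: [0.5245, -0.2025, 0.3159]
ee_rot: [[-0.484, -0.875, 0.002], [-0.875, 0.484, -0.0], [-0.001, -0.002, -1.0]]
wrist_force: [-0.5, 0.3, 0.4]
gripper_width: 0.783
gripper_force: 0.0
time_s: 5.33
tcp_pos: [0.5248, -0.2026, 0.3151]
ee_rot: [[-0.484, -0.875, 0.002], [-0.875, 0.484, -0.001], [-0.0, -0.002, -1.0]]
wrist_force: [1.3, -2.0, 0.6]
gripper_width: 0.614
gripper_force: 30.0
```

```bash
python3 -m creep '[[-0.3,0,0,0.7,0,0,0],[-0.3,0,0,1.5,0,0,0],[-0.3,0,0,1.5,0,0,0]]' | egrep 'pos|force'; python3 -m creep '[[-0.3,0,0,0.7,0,0,0],[-0.3,0,0,1.5,0,0,0],[-0.3,0,0,1.5,0,0,0]]'| egrep 'pos|force'
```

```text
tcp_pos: [0.5248, -0.2026, 0.3141]
wrist_force: [1.0, -1.0, 4.0]
gripper_force: 30.0
tcp_pos: [0.5248, -0.2026, 0.3126]
wrist_force: [-0.0, -1.0, 5.1]
gripper_force: 30.0
```

```bash
for i in 1; do python3 -m creep '[[-0.3,0,0,0.5,0,0,0],[-0.3,0,0,1,0,0,0],[-0.3,0,0,1,0,0,0]]' | egrep 'pos|wrist'; done;  python3 -m creep '[[-0.3,0,0,0.5,0,0,0],[-0.3,0,0,1,0,0,0],[-0.3,0,0,1,0,0,0]]'| egrep 'pos|wrist'; python3 -m creep '[[-0.3,0,0,0.5,0,0,0],[-0.3,0,0,1,0,0,0],[-0.3,0,0,1,0,0,0]]'| egrep 'pos|wrist'
```

```text
tcp_pos: [0.5248, -0.2026, 0.3117]
wrist_force: [0.5, -0.0, 5.8]
tcp_pos: [0.5248, -0.2026, 0.3109]
wrist_force: [0.3, -0.9, 6.1]
tcp_pos: [0.5248, -0.2026, 0.3099]
wrist_force: [0.4, 0.2, 7.3]
```

```bash
python3 -m creep '[[-0.3,0,0,0.5,0,0,0],[-0.3,0,0,1,0,0,0],[-0.3,0,0,1,0,0,0]]' | egrep 'pos|wrist';  python3 -m creep '[[-0.3,0,0,0.5,0,0,0],[-0.3,0,0,1,0,0,0],[-0.3,0,0,1,0,0,0]]'| egrep 'pos|wrist'
```

```text
tcp_pos: [0.5248, -0.2026, 0.309]
wrist_force: [0.1, 0.1, 7.5]
tcp_pos: [0.5248, -0.2026, 0.3082]
wrist_force: [-0.9, -0.3, 7.2]
```

```bash
python3 -m creep '[[-0.3,0,0,0.5,0,0,0],[-0.3,0,0,0.8,0,0,0],[-0.3,0,0,0.8,0,0,0]]'| egrep 'pos|wrist'
```

```text
tcp_pos: [0.5248, -0.2026, 0.3074]
wrist_force: [-0.1, 0.9, 9.2]
```

```bash
python3 -m creep '[[-0.3,0,0,0.5,0,0,0],[-0.3,0,0,0.8,0,0,0],[-0.3,0,0,0.8,0,0,0]]'| egrep 'pos|wrist'
```

```text
tcp_pos: [0.5248, -0.2026, 0.3067]
wrist_force: [-0.2, -0.5, 8.8]
```

```bash
python3 -m creep '[[-0.3,0,0,0.5,0,0,0],[-0.3,0,0,0.8,0,0,0],[-0.3,0,0,0.8,0,0,0]]'| egrep 'pos|wrist'
```

```text
tcp_pos: [0.5248, -0.2026, 0.306]
wrist_force: [-1.0, 0.4, 9.1]
```

```bash
python3 -m creep '[[-0.3,0,0,0.5,0,0,0],[-0.3,0,0,0.8,0,0,0],[-0.3,0,0,0.8,0,0,0]]'| egrep 'pos|wrist'
```

```text
tcp_pos: [0.5248, -0.2026, 0.3053]
wrist_force: [-0.5, 0.4, 9.5]
```

```bash
python3 -m creep '[[-0.3,0,0,0.5,0,0,0],[-0.3,0,0,0.7,0,0,0],[-0.3,0,0,0.7,0,0,0]]'| egrep 'pos|wrist'
```

```text
tcp_pos: [0.5248, -0.2026, 0.3046]
wrist_force: [-0.7, 0.6, 9.7]
```

```bash
python3 -m creep '[[-0.3,0,0,0.5,0,0,0],[-0.3,0,0,0.7,0,0,0],[-0.3,0,0,0.7,0,0,0]]'| egrep 'pos|wrist'
```

```text
tcp_pos: [0.5248, -0.2025, 0.3044]
wrist_force: [-1.7, 0.4, 12.3]
```

```bash
python3 -m creep '[[-0.3,0,0,0.4,0,0,0],[-0.3,0,0,0.6,0,0,0],[-0.3,0,0,0.6,0,0,0]]'| egrep 'pos|wrist'
```

```text
tcp_pos: [0.5248, -0.2025, 0.3044]
wrist_force: [-1.9, 0.9, 14.4]
```

Bottom felt: the TCP stops at z 0.3044 while the force climbs past the spring's. A touch more, then turn gently.

```bash
python3 -m creep '[[-0.3,0,0,0.3,0,0,0],[-0.3,0,0,0.6,0,0,0],[-0.3,0,0,0.6,0,0,-2],[-0.3,0,0,0.6,0,0,-4],[-0.3,0,0,0.6,0,0,-6],[-0.3,0,0,0.6,0,0,-8]]'; python3 -c "
from station import r
s=r.sense();print(s['joints'].round(1),s['wrist_force'],s['moment'])"
```

```text
time_s: 9.33
tcp_pos: [0.5253, -0.2027, 0.3044]
ee_rot: [[-0.355, -0.935, 0.005], [-0.935, 0.355, -0.002], [0.0, -0.005, -1.0]]
wrist_force: [-1.6, 0.6, 15.3]
gripper_width: 0.62
gripper_force: 30.0
[ -4.6  21.3 -16.4   0.1 -51.9 -16.3] [-1.63761283  0.61245581 15.3244802 ] [ 0.36046874  0.41006292 -0.07580866]
```

```bash
python3 -m creep '[[-0.3,0,0,0,0,0,-4],[-0.3,0,0,0,0,0,-8],[-0.3,0,0,0,0,0,-12],[-0.3,0,0,0,0,0,-16],[-0.3,0,0,0,0,0,-20],[-0.3,0,0,0,0,0,-24]]'|egrep -v time; python3 -c "
from station import r
s=r.sense();print(s['joints'].round(1),s['moment'])"
```

```text
tcp_pos: [0.5257, -0.2022, 0.3044]
ee_rot: [[0.058, -0.998, 0.006], [-0.998, -0.058, -0.001], [0.002, -0.006, -1.0]]
wrist_force: [-0.2, 1.1, 15.4]
gripper_width: 0.618
gripper_force: 30.0
[ -4.5  21.3 -16.4   0.1 -51.9   7.8] [ 0.55575029  0.1804923  -0.04691782]
```

```bash
python3 -m creep '[[-0.3,0,0,0,0,0,-4],[-0.3,0,0,0,0,0,-8],[-0.3,0,0,0,0,0,-12],[-0.3,0,0,0,0,0,-16],[-0.3,0,0,0,0,0,-20],[-0.3,0,0,0,0,0,-24]]'|egrep -v time; python3 -c "
from station import r
s=r.sense();print(s['joints'].round(1),s['moment'])"
```

```text
tcp_pos: [0.5259, -0.2026, 0.3044]
ee_rot: [[0.459, -0.888, 0.007], [-0.888, -0.459, -0.002], [0.005, -0.005, -1.0]]
wrist_force: [-0.1, 1.3, 13.7]
gripper_width: 0.619
gripper_force: 30.0
[ -4.6  21.4 -16.4   0.1 -51.8  31.8] [ 0.30461905 -0.03707286 -0.06300707]
```

```bash
python3 -m creep '[[-0.3,0,0,0.4,0,0,-4],[-0.3,0,0,0.4,0,0,-8],[-0.3,0,0,0.4,0,0,-12],[-0.3,0,0,0.4,0,0,-16],[-0.3,0,0,0.4,0,0,-20],[-0.3,0,0,0.4,0,0,-24]]'|egrep -v time; python3 -c "
from station import r
s=r.sense();print(s['joints'].round(1),s['moment'])"
```

```text
tcp_pos: [0.5262, -0.2026, 0.3044]
ee_rot: [[0.781, -0.625, 0.008], [-0.625, -0.781, -0.003], [0.008, -0.003, -1.0]]
wrist_force: [0.5, 1.4, 14.2]
gripper_width: 0.62
gripper_force: 30.0
[ -4.6  21.4 -16.4   0.1 -51.8  55.8] [ 0.29963185 -0.11464685 -0.08745316]
```

```bash
python3 -m creep '[[-0.3,0,0,0,0,0,-4],[-0.3,0,0,0,0,0,-8],[-0.3,0,0,0,0,0,-12],[-0.3,0,0,0,0,0,-16],[-0.3,0,0,0,0,0,-20],[-0.3,0,0,0,0,0,-23]]'|egrep -v time; python3 -c "
from station import r
s=r.sense();print(s['joints'].round(1),s['moment'])"
```

```text
tcp_pos: [0.5263, -0.2026, 0.3044]
ee_rot: [[0.963, -0.27, 0.009], [-0.27, -0.963, -0.002], [0.009, 0.0, -1.0]]
wrist_force: [0.6, 0.7, 14.4]
gripper_width: 0.621
gripper_force: 30.0
[ -4.6  21.4 -16.4   0.1 -51.7  78.8] [ 0.31850161 -0.25982059 -0.05320932]
```

```bash
python3 -m creep '[[-0.3,0,0,-2,0,0,0],[-0.3,0,0,-5,0,0,0],[-0.3,0,0,-8,0,0,0],[-0.3,0,0,-11,0,0,0],[-0.3,0,0,-13,0,0,0],[-0.3,0,0,-13,0,0,0]]'|egrep -v time; python3 -m creep '[[-0.3,0,0,-2,0,0,0],[-0.3,0,0,-4,0,0,0],[-0.3,0,0,-6,0,0,0],[-0.3,0,0,-6,0,0,0]]'|egrep -v time
```

```text
tcp_pos: [0.5254, -0.2025, 0.315]
ee_rot: [[0.962, -0.274, 0.005], [-0.274, -0.962, -0.001], [0.005, -0.0, -1.0]]
wrist_force: [3.1, -0.5, 4.5]
gripper_width: 0.619
gripper_force: 30.0
tcp_pos: [0.5249, -0.2021, 0.3185]
ee_rot: [[0.961, -0.275, 0.001], [-0.275, -0.961, 0.001], [0.001, -0.001, -1.0]]
wrist_force: [6.0, -0.0, -1.9]
gripper_width: 0.617
gripper_force: 30.0
```

```bash
python3 -m creep '[[-0.3,1.4,-0.4,0,0,0,0],[-0.3,1.4,-0.4,0,0,0,0],[-0.3,1.4,-0.4,0,0,0,0]]'|egrep -v 'time|ee'; python3 -m creep '[[-0.3,0,0,-1.5,0,0,0],[-0.3,0,0,-3,0,0,0],[-0.3,0,0,-3,0,0,0]]'|egrep -v time;python3 -c "
from station import r
s=r.sense();print(s['joints'].round(1),s['moment'])"
```

```text
tcp_pos: [0.5256, -0.2021, 0.3185]
wrist_force: [2.6, 1.8, -1.7]
gripper_width: 0.619
gripper_force: 30.0
tcp_pos: [0.5256, -0.2023, 0.3224]
ee_rot: [[0.961, -0.275, -0.001], [-0.275, -0.961, 0.001], [-0.001, -0.0, -1.0]]
wrist_force: [2.8, 1.1, -3.1]
gripper_width: 0.615
gripper_force: 30.0
[ -4.6  20.3 -15.   -0.  -54.8  78.6] [ 0.48242068 -0.78763578 -0.0329168 ]
```

```bash
python3 -m creep '[[-0.3,0.5,0,-2,0,0,0],[-0.3,0.5,0,-4,0,0,0],[-0.3,0.5,0,-6,0,0,0],[-0.3,0.5,0,-6,0,0,0]]'|egrep -v 'time|ee'
```

```text
tcp_pos: [0.526, -0.2028, 0.3292]
wrist_force: [-0.1, -0.6, -0.2]
gripper_width: 0.616
gripper_force: 30.0
```

```bash
python3 -m creep '[[-0.3,0,0,-2,0,0,0],[-0.3,0,0,-4,0,0,0],[-0.3,0,0,-6,0,0,0],[-0.3,0,0,-6,0,0,0]]'|egrep -v 'time'
```

```text
tcp_pos: [0.5262, -0.2027, 0.3351]
ee_rot: [[0.961, -0.275, 0.0], [-0.275, -0.961, -0.0], [0.0, 0.0, -1.0]]
wrist_force: [0.2, -0.2, -1.4]
gripper_width: 0.619
gripper_force: 30.0
```

```bash
python3 -m creep '[[-0.3,0,0,-15,0,0,0],[-0.3,0,0,-30,0,0,0],[-0.3,0,0,-45,0,0,0],[-0.3,0,0,-60,0,0,0],[-0.3,0,0,-75,0,0,0],[-0.3,0,0,-75,0,0,0],[-0.3,0,0,-75,0,0,0]]'
python3 - <<'E'
from h import *
n='scene'; p,d,E=cap(n); s=r.sense(); C=cloud(n,d,E)
m=(np.hypot(C[...,0]-s['tcp_pos'][0],C[...,1]-s['tcp_pos'][1])<.04)&(C[...,2]<.27)&(C[...,2]>.17)
v,u=np.nonzero(m); print(m.sum(), s['tcp_pos'], u.min(),u.max(),v.min(),v.max(), np.percentile(C[m][:,2],[0.5,2,98]))
u0,v0=int(u.mean()),int(v.mean()); save('held.png',cv2.resize(p[v0-80:v0+80,u0-100:u0+100],None,fx=3.5,fy=3.5,interpolation=cv2.INTER_CUBIC))
E
```

```text
time_s: 13.92
tcp_pos: [0.5262, -0.2026, 0.4099]
ee_rot: [[0.961, -0.275, 0.001], [-0.275, -0.961, 0.0], [0.001, -0.001, -1.0]]
wrist_force: [-0.9, -0.3, -1.2]
gripper_width: 0.621
gripper_force: 30.0
955 [ 0.52598123 -0.20252383  0.40883628] 219 260 222 256 [0.2208595  0.22271548 0.26469769]
```

View pics/held.png

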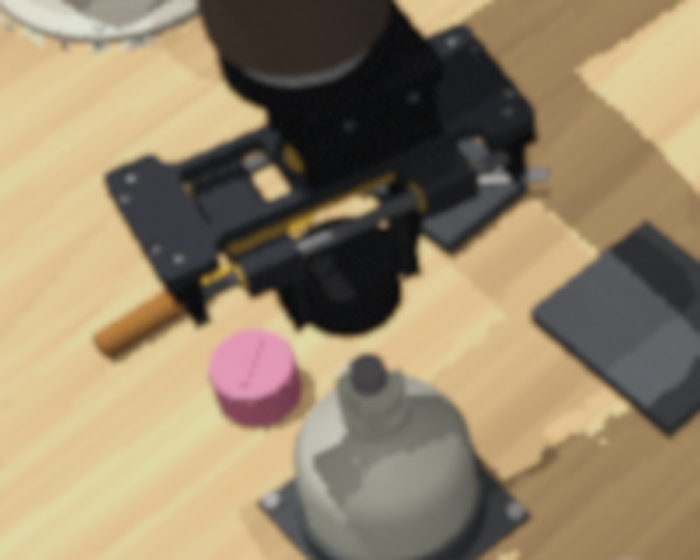

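The crop shows the cap (350,290) upright between the fingers. The jug neck with its grey seal (370,375) is free, and the pad is at (640,325). The rim lies about 190 mm below the TCP. Moving over the pad.

```bash
python3 -m creep '[[-0.3,-4,-30,0,0,0,0],[-0.3,-9,-60,0,0,0,0],[-0.3,-13,-90,0,0,0,0],[-0.3,-17,-120,0,0,0,0],[-0.3,-22,-150,0,0,0,0],[-0.3,-26,-180,0,0,0,0],[-0.3,-30,-210,0,0,0,0],[-0.3,-30,-210,0,0,0,0]]'
python3 -m creep '[[-0.3,0,0,25,0,0,0],[-0.3,0,0,50,0,0,0],[-0.3,0,0,75,0,0,0],[-0.3,0,0,100,0,0,0],[-0.3,0,0,125,0,0,0],[-0.3,0,0,150,0,0,0],[-0.3,0,0,170,0,0,0],[-0.3,0,0,180,0,0,0]]'
python3 -m creep '[[-0.3,0,0,0,0,0,0],[-0.3,0,0,0,0,0,0],[-0.3,0,0,0,0,0,0]]'
python3 - <<'E'
from h import *
n='scene'; p,d,E=cap(n); s=r.sense(); C=cloud(n,d,E)
save('place.png',p[190:310,240:420])
m=(np.hypot(C[...,0]-s['tcp_pos'][0],C[...,1]-s['tcp_pos'][1])<.032)&(C[...,2]<.08)&(C[...,2]>.0225)&(p.max(-1)<70)
print(m.sum(), s['tcp_pos'],s['wrist_force'], np.percentile(C[m][:,2],[0.5,2,98]))
E
```

```text
time_s: 14.63
tcp_pos: [0.5556, 0.0114, 0.4078]
ee_rot: [[0.963, -0.271, -0.002], [-0.271, -0.963, 0.0], [-0.002, 0.0, -1.0]]
wrist_force: [0.3, -0.4, -0.6]
gripper_width: 0.618
gripper_force: 30.0
time_s: 15.3
tcp_pos: [0.5536, 0.0068, 0.2256]
ee_rot: [[0.961, -0.276, -0.008], [-0.276, -0.961, -0.002], [-0.007, 0.004, -1.0]]
wrist_force: [-0.4, -0.8, -0.9]
gripper_width: 0.621
gripper_force: 30.0
time_s: 15.55
tcp_pos: [0.5558, 0.0076, 0.2306]
ee_rot: [[0.962, -0.275, 0.002], [-0.275, -0.962, 0.0], [0.002, -0.001, -1.0]]
wrist_force: [-0.0, 0.6, -0.8]
gripper_width: 0.618
gripper_force: 30.0
409 [0.55579187 0.00763071 0.23090486] [-0.76950359  0.53918055 -0.68702484] [0.04114956 0.0428575  0.0783378 ]
```

```bash
python3 -m creep '[[-0.3,0,0,7,0,0,0],[-0.3,0,0,14,0,0,0],[-0.3,0,0,19,0,0,0],[-0.3,0,0,19,0,0,0],[-0.3,0,0,19,0,0,0]]'|egrep 'pos|wrist'
python3 -m creep '[[-0.3,0,0,1,0,0,0],[-0.3,0,0,1.5,0,0,0],[-0.3,0,0,1.5,0,0,0]]'|egrep 'pos|wrist'
```

```text
tcp_pos: [0.5551, 0.0075, 0.2101]
wrist_force: [-0.7, 0.4, -0.4]
tcp_pos: [0.5553, 0.0076, 0.2091]
wrist_force: [-0.4, 0.5, -0.8]
```

```bash
python3 -m creep '[[-0.3,0,0,1,0,0,0],[-0.3,0,0,1.5,0,0,0],[-0.3,0,0,1.5,0,0,0]]'|egrep 'pos|wrist'
```

```text
tcp_pos: [0.5553, 0.0076, 0.209]
wrist_force: [-3.0, 0.0, 7.2]
```

Contact with the pad: 7 N, with the TCP stopped at 0.209. Release slowly, then rise.

```bash
python3 -m creep '[[0.3,0,0,-0.7,0,0,0],[0.4,0,0,-0.7,0,0,0],[0.6,0,0,-0.7,0,0,0],[0.8,0,0,-0.7,0,0,0],[1,0,0,-0.7,0,0,0],[1,0,0,-0.7,0,0,0],[1,0,0,-0.7,0,0,0],[1,0,0,-0.7,0,0,0]]'
python3 -m creep '[[1,0,0,-5,0,0,0],[1,0,0,-20,0,0,0],[1,0,0,-40,0,0,0],[1,0,0,-70,0,0,0],[1,0,0,-100,0,0,0],[1,0,0,-130,0,0,0],[1,0,0,-150,0,0,0],[1,0,0,-150,0,0,0]]' | egrep 'pos|width'
python3 - <<'E'
from h import *
for n in ['scene','wrist']:
    p,d,E=cap(n); C=cloud(n,d,E)
    if n=='scene': save('end.png',p)
    m=(p.max(-1)<75)&(abs(C[...,2]-.054)<.006)&(np.hypot(C[...,0]-.555,C[...,1]-.008)<.06)
    P=C[m]; print(n,m.sum(),np.median(P[:,2]).round(4),cv2.minEnclosingCircle((P[:,:2]*1000).astype(np.float32)))
E
```

```text
time_s: 17.18
tcp_pos: [0.5552, 0.0076, 0.2081]
ee_rot: [[0.962, -0.275, -0.0], [-0.275, -0.962, -0.0], [-0.0, 0.0, -1.0]]
wrist_force: [0.7, -0.1, -1.3]
gripper_width: 0.977
gripper_force: 0.0
tcp_pos: [0.5562, 0.0077, 0.3642]
gripper_width: 1.001
scene 397 0.0537 ((555.1406860351562, 6.329978942871094), 28.689090728759766)
wrist 3389 0.0535 ((553.4893188476562, 8.194378852844238), 27.601848602294922)
```

View pics/end.png

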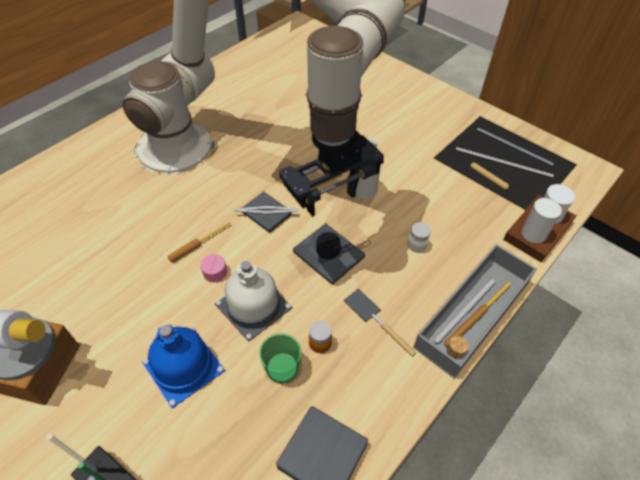

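The picture shows the black cap standing upright in the middle of the bare pad (328,245), the top at 54 mm. The jug at (252,295) is open, and the cup, jars, bottle and paddle are where they were.

```bash
python3 -c "
from station import r
print(r.finish_job())"
```

```text
the job is handed in; nothing more can be done
None
```

The jug is open and the job is handed in at about 17 s: the black cap stands rim down and released near the centre of the larger bare graphite pad, and the bystanders look unmoved in the last picture (no verdict came back).

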